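Press a device seam with bench locking pliers, then release them

ROBOT

A 6-joint arm with a two-finger parallel gripper is mounted at the origin on the work surface; the furniture and walls round the work are solid. World frame = base frame: x ahead of the robot, y to its left, z up, the work surface at z = 0. Lengths are in m, angles in degrees, forces in N, time in s.
With the tool pointing down it reaches from about 0.375 to 0.925 m from the base axis. Payload 5.7 kg.
Tool frame: the origin (TCP) lies on the centre line of the jaws, within the pads' length; the fingertips stand 8 mm ahead of it and the grasp point (between the pads) lies 11 mm behind it; z points along the fingers, y is the line along which they close (so a half turn about z gives the same grasp; the last joint's range is limited). The gripper opens to 85 mm and grips with 20 to 120 N. Pads are 22 mm wide; open, the fingers measure 114 mm over their backs; the gripper's body (76 mm by 85 mm) begins 54 mm behind the grasp point. The pads swing forward as they close: fully open they stand 13 mm farther back than shut.
Start: joints at [-75.464, 20.558, 86.54, -0, 72.909, -6.595], TCP at [0.216, -0.56, 0.239] pointing down, gripper open.
Joint ranges: [-170.27, 170.27], [-57.76, 135], [12.27, 136.19], [-55.21, 235.2], [11.17, 155.16], [-170.74, 170.74]. Speed limits (degrees/s): [136.94, 136.94, 180, 180, 180, 180].

INTERFACE

Orientations are given as [roll, pitch, yaw] about the fixed x, y, z axes, in that order (R = Rz(yaw) Ry(pitch) Rx(roll)).
In Python, from cell import robot, imaging, ticket gives the robot as it stands (robot), with the cameras (imaging) and the job (ticket).
- The arm moves only by the tool hand_motion, called after "Call:" as name([rows], argument=value, ...), one row to a line, values as JSON. Schema: {"type":"object","properties":{"motion":{"type":"array","items":{"type":"array","prefixItems":[{"type":"array","items":{"type":"number"},"minItems":3,"maxItems":3},{"type":"array","items":{"type":"number"},"minItems":3,"maxItems":3}],"minItems":2,"maxItems":2},"minItems":1,"maxItems":12},"aperture":{"type":"number"},"only":{"type":"string"},"quiet":{"type":"boolean"},"lines":{"type":"string"}},"required":["motion"],"additionalProperties":false}. motion is a list of rows, 1 to 12 of them, each written [[dx, dy, dz], [rx, ry, rz]]: dx, dy, dz in m, then a rotation vector rx, ry, rz in degrees; each row is the pose to reach, as a shift and turn from the pose commanded when the call began, along the tool's axes at that moment; what a row does not reach only later rows make up. A row lasts 1/10 s, in which the tool goes at most 0.05 m and 8.59 degrees, less where a joint would pass 70% of its speed; a pose out of reach is approached as far as the arm can. aperture is the opening from 0.0 (shut) to 1.0 (fully open), set as the call begins (left out keeps the last). The fingers move at their own pace and stop on an object; the grip force is fixed at half the most. Time passes only in rows, so rows that do not move let the fingers close. The tool returns the time, the measured TCP pose, the force, the opening and the grip force at its end. only (a regular expression) keeps the lines of the reply that match it, lines (a string "A,B") keeps lines A to B, and quiet returns only ok. Input that does not fit is refused with a message, and nothing moves.
- robot.observe(): the state, without advancing time (a new reading comes with each control period).
- imaging.get_image(name): name is "scene" or "top" or "wrist"; returns the picture (400x640x3 uint8, red, green, blue); there is no depth.
- imaging.calibration(name): a dict with "K" (3x3 intrinsics, pixels), "R" (3x3) and "t" (3): a world point X has camera coordinates R X + t; the wrist camera has in their place "T_tool_cam" (4x4, takes a point from camera to tool coordinates, whose origin is the TCP and whose axes are the flange's). Camera axes: x right, y down, z forward; pixel columns grow to the right and rows downward; lengths in m; the calibration is good to about 2 mm. A picture is of the moment at which its call begins: read the wrist's pose just before it. calibration takes no time and is no camera call.
- ticket.finish_job(): hands the job in; it is judged then, once.
The state is a dict: "time_s": time; "q": joint angles; "dq": joint speeds; "effort": joint torques, N m; "tcp_pos": TCP position; "orientation": TCP orientation; "wrist_force": force on the tool from outside, world axes, zero at the start; "ft_torque": the same for the moment, N m; "grip_width": opening from 0.0 (shut) to 1.0 (fully open); "finger_force": force on a finger pad.
Only numpy, scipy, OpenCV 4.12 (cv2) and the standard library are available. Lean on these libraries where they do the work, as an engineer would, in place of code of your own. Each camera call takes 0.05 s, during which the arm holds its last target. There are 200 camera calls.

TASK

One of the two bench-mounted locking pliers has a hand-held device standing between its jaws. Squeeze that pliers' two handles together until they snap over centre and clamp the device on their own, take your hand off and leave it clamped for two seconds, then push the release lever in so that the pliers spring fully open and the device is left standing free in its cradle. Leave the empty pliers alone.

Things in the scene. Friction and masses are not known exactly. Their poses are not given: they have to be found in the camera images.
- pliers: Steel locking pliers lying on their side, bolted down on a dark plate (245 x 76 x 12 mm), with the device in the jaws. Origin: at bench height under the pivot; x from handles to jaws, z up. Pliers' mid-plane z = 55 mm. Handles point to -x, z 45 to 65 mm, end at x = -130 mm (screw knob of the fixed one: -144). Under them a spring strut, up to z = 34 mm; plate to x = -68.
- pliers_handle (a joint): Moving handle (-y side; the other is fixed), rad: 0 open, held by a spring; 0.25 squeezed to its stop. Dead centre near 0.12: below it springs open, beyond it snaps to 0.25 and stays locked on the device. Locked, the handles are parallel, outer faces at y = +15 and -15 mm in the pliers' frame. Squeezing takes up to about 10 N at the grip point; shutting swings the release lever out.
- pliers_grip (a point): Where to squeeze: point on the outer face of the moving handle, mid-height, 72 mm from the pivot. In the pliers' frame about (-66, -32, 55) mm when open, (-72, -15, 55) mm when locked. The fixed handle's outer face stays at y = +15 mm, so the handles measure 47 mm here open, 30 mm locked.
- pliers_release: Release lever: flat steel tongue 58 mm long with a round upright end (12 mm thick, 24 mm high), on the outside (+y) of the fixed handle near its tail. Origin: its hinge at (-92, 17.5, 55) mm in the pliers' frame; points to the tail. Flat on the handle when open, stands out 0.6 rad when locked. Its end pushed in (pliers' -y) by 15 to 20 mm with about 10 N, the pliers spring open.
- pliers_release_tip (a point): Middle of the release lever's round end (radius 6 mm), at mid-height (55 mm above the bench). In the pliers' frame about (-150, 21, 55) mm when open, (-138, 53, 55) mm when locked; push there towards -y.
- device: Black and grey hand-held device, 140 x 56 x 13 mm, loose, standing on its long edge in the cradle (top 74 mm above the bench), its near end between the open jaws. Origin: middle of its back face. Own x axis vertical, own y along its length (the pliers' x), own z across its thickness (the pliers' y).
- spare: A second, identical pair of bench locking pliers with an empty cradle and nothing in its jaws; to be left alone. Same frame as pliers. The two may stand either way round, left or right.
- spare_handle (a joint): Moving handle of the empty pliers, rad: 0 open, 0.25 locked. Must stay open.

How it is judged (in metres and radians):
On the way, in this order (a step that is already met when the one before it is completed fails the run):
1. the pliers are locked on the device and hold it with the robot's hand off them, for 1.5 s (value of joint pliers_handle above 0.215 rad and contact force between pliers and device above 6 N and contact force between the fingers and pliers below 0.3 N), for 1.5 s.
2. the fingers push the release lever while the handle is still shut (value of joint pliers_handle above 0.12 rad and contact force between the fingers and pliers_release above 0.4 N).
At the end, for the whole second after the job is handed in: The pliers' handle is open again (joint below 0.04 rad), the device stands still on edge in its cradle within 15 mm and 10 degrees of where it started, and the empty pliers are still open (value of joint each of pliers_handle, spare_handle below 0.04 rad and distance of device from where it was at the start of the episode below 0.015 m and angle between the z axis of device and the y axis of pliers, either way round below 0.17 rad and angle between device's own z axis and vertical above 1.4 rad and linear speed of device below 0.02 m/s); the robot touches nothing.
It fails at once if the empty pliers' handle is squeezed (value of joint spare_handle above 0.08 rad).
It also fails if it takes over 42 s, if anything falls off the work surface, if the arm or the gripper's body presses on something with over 40 N, if the wrist force passes 120 N, or if a joint passes its speed limit or range.

## Working session

There is one attempt and no reset: what is moved stays moved. The work goes in short steps, Python scripts to look and compute and a tool call to move; the robot and the scene stay as the last step left them, time stands still between calls to the robot, and variables do not carry over. Pictures are saved under pics/ and viewed, at most 10 in all, crops included, and the job is handed in when it is done.

```bash
mkdir -p pics; ls
```

Run:
```python
from cell import robot, imaging, ticket
import cv2,numpy as np
o=robot.observe();print({k:np.round(v,3) for k,v in o.items()})
for n in("top","scene"):
    im=imaging.get_image(n);cv2.imwrite(f"pics/{n}0.png",im[...,::-1])
    c=imaging.calibration(n);print(n,c)
print(imaging.calibration("wrist"))
```

```text
cell.py
pics
{'time_s': np.float64(0.0), 'q': array([-75.462,  20.6  ,  86.601,  -0.   ,  72.909,  -6.595]), 'dq': array([-0.   , -0.001,  0.088,  0.002,  0.036, -0.031]), 'effort': array([-3.0000e-03, -5.2763e+01, -2.7861e+01, -0.0000e+00,  1.3000e-02,
        0.0000e+00]), 'tcp_pos': array([ 0.216, -0.559,  0.238]), 'orientation': array([-1.79891e+02, -1.20000e-02,  2.11330e+01]), 'wrist_force': array([-0.064, -0.056, -0.652]), 'ft_torque': array([ 0.015, -0.034, -0.018]), 'finger_force': np.float64(0.0), 'grip_width': np.float64(1.001)}
top {'K': array([[413.11550457,   0.        , 318.17134872],
       [  0.        , 413.11550457, 208.22789114],
       [  0.        ,   0.        ,   1.        ]]), 'R': array([[ 4.51227310e-03, -9.99989687e-01, -5.15131774e-04],
       [-9.96669044e-01, -4.45534130e-03, -8.14307481e-02],
       [ 8.14276132e-02,  8.80853666e-04, -9.96678869e-01]]), 't': array([0.05604965, 0.54252204, 1.07991989])}
scene {'K': array([[517.23449276,   0.        , 323.18106004],
       [  0.        , 517.23449276, 198.63349815],
       [  0.        ,   0.        ,   1.        ]]), 'R': array([[-0.7699274 , -0.63782844, -0.01966437],
       [-0.46819127,  0.58555911, -0.66175333],
       [ 0.43359974, -0.50029533, -0.74946371]]), 't': array([0.46360574, 0.27582189, 1.25179618])}
{'K': array([[321.10165975,   0.        , 320.20075126],
       [  0.        , 321.10165975, 199.34234023],
       [  0.        ,   0.        ,   1.        ]]), 'T_tool_cam': array([[-7.40741102e-04, -9.50764342e-01, -3.09913886e-01,
         8.01776890e-02],
       [ 9.99998964e-01, -1.08671285e-03,  9.43705668e-04,
         3.87596608e-04],
       [-1.23402910e-03, -3.09912866e-01,  9.50764162e-01,
        -1.33941521e-01],
       [ 0.00000000e+00,  0.00000000e+00,  0.00000000e+00,
         1.00000000e+00]])}
```

View pics/top0.png

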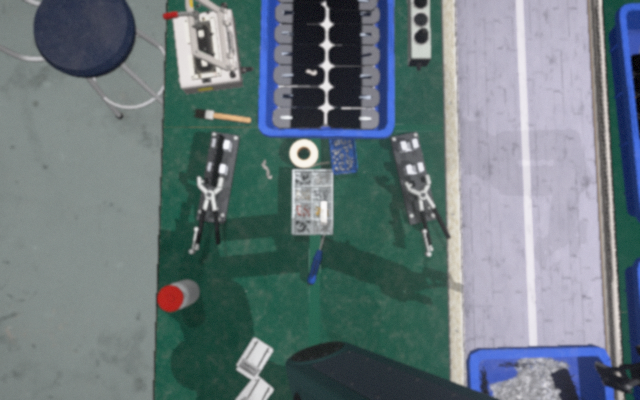

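View pics/scene0.png

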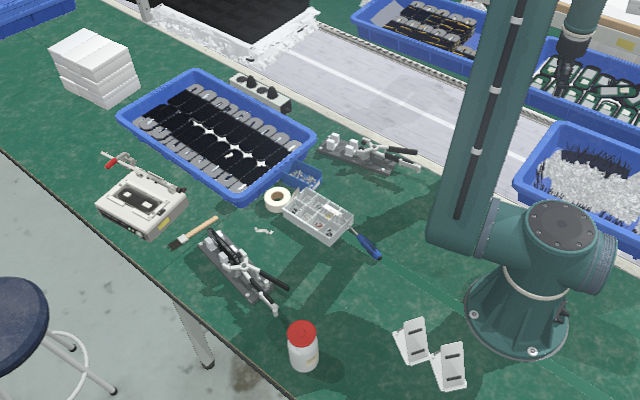

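The device (black) stands in the left pliers (top view around column 212, rows 135-250). The right pliers (column 415) have an empty cradle. Next I'll enlarge both views.

Run:
```python
import cv2,numpy as np
a=cv2.imread("pics/top0.png")[125:265,170:260];b=cv2.imread("pics/scene0.png")[220:325,190:300]
a=cv2.resize(a,None,fx=4,fy=4,interpolation=cv2.INTER_CUBIC);b=cv2.resize(b,None,fx=4,fy=4,interpolation=cv2.INTER_CUBIC)
c=np.zeros((560,800,3),np.uint8);c[:560,:360]=a;c[:420,360:800]=b
cv2.imwrite("pics/crop.png",c)
```

```text
(no output)
```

View pics/crop.png

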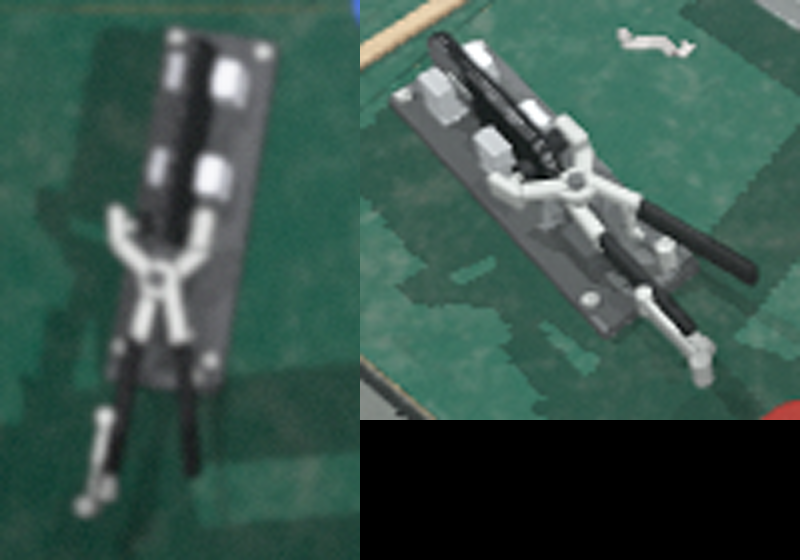

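Create h.py:
```python
import numpy as np
from cell import robot, imaging, ticket
from scipy.spatial.transform import Rotation as Ro
def cam(n):
    c=imaging.calibration(n)
    if n!="wrist": return c["K"],c["R"],c["t"]
    o=robot.observe();T=np.eye(4);T[:3,:3]=Ro.from_euler("xyz",o["orientation"],degrees=True).as_matrix();T[:3,3]=o["tcp_pos"]
    M=np.linalg.inv(T@c["T_tool_cam"]);return c["K"],M[:3,:3],M[:3,3]
def ray(C,p):
    K,R,t=C;return -R.T@t,R.T@np.linalg.solve(K,[p[0],p[1],1])
def plane(C,p,z):
    o,d=ray(C,p);return o+d*(z-o[2])/d[2]
def tri(*cp):
    A=0;b=0
    for C,p in cp:
        o,d=ray(C,p);d/=np.linalg.norm(d);P=np.eye(3)-np.outer(d,d);A=A+P;b=b+P@o
    X=np.linalg.solve(A,b);return X,max(np.linalg.norm(np.cross(X-ray(C,p)[0],ray(C,p)[1]/np.linalg.norm(ray(C,p)[1]))) for C,p in cp)
def proj(C,X):
    q=C[0]@(C[1]@X+C[2]);return q[:2]/q[2]
```

Run:
```python
from h import *
T,S=cam("top"),cam("scene")
tp=lambda u,v:(170+u/4-.4,125+v/4-.4); sp=lambda u,v:(190+(u-360)/4-.4,220+v/4-.4)
for n,a,b in(("pivot",(157,278),(576,180)),("movtip",(193,472),(752,272)),("lever tip",(85,507),(704,343)),("hinge",(105,412),(643,292)),("devfar",(203,42),(440,36))):
    X,e=tri((T,tp(*a)),(S,sp(*b)));print(n,X.round(4),e.round(4))
c=[plane(T,tp(*p),.012) for p in((168,30),(277,42),(218,388),(108,378))]
for x in c:print(x.round(4))
for i,j in((3,0),(2,1)):d=c[j]-c[i];print(np.degrees(np.arctan2(d[1],d[0])))
```

```text
pivot [0.5744 0.3402 0.0641] 0.0004
movtip [0.4499 0.3163 0.0539] 0.0002
lever tip [0.4282 0.3783 0.0774] 0.0007
hinge [0.4876 0.3712 0.0625] 0.0003
devfar [0.7296 0.3149 0.0597] 0.0003
[0.7506 0.3508 0.012 ]
[0.7426 0.2761 0.012 ]
[0.5059 0.311  0.012 ]
[0.5123 0.385  0.012 ]
-8.175291101916978
-8.3774949751678
```

Call:
hand_motion([
  [[0.45,-0.32,0],[0,0,29.4]],
  [[0.45,-0.32,0],[0,0,29.4]],
  [[0.45,-0.32,0],[0,0,29.4]],
  [[0.45,-0.32,0],[0,0,29.4]],
  [[0.45,-0.32,0],[0,0,29.4]],
  [[0.45,-0.32,0],[0,0,29.4]],
  [[0.45,-0.32,0],[0,0,29.4]],
  [[0.45,-0.32,0],[0,0,29.4]],
  [[0.45,-0.32,0],[0,0,29.4]],
  [[0.45,-0.32,0],[0,0,29.4]],
  [[0.45,-0.32,0],[0,0,29.4]],
  [[0.45,-0.32,0],[0,0,29.4]],
], aperture=1.0)

```text
time_s: 1.3
tcp_pos: [0.523, -0.0943, 0.2391]
orientation: [-179.9, -0.1, -8.0]
wrist_force: [-0.4, -0.8, -0.9]
grip_width: 1.001
finger_force: 0.0
```

Call:
hand_motion([
  [[-0.082,-0.437,0],[0,0,0]],
  [[-0.082,-0.437,0],[0,0,0]],
  [[-0.082,-0.437,0],[0,0,0]],
  [[-0.082,-0.437,0],[0,0,0]],
  [[-0.082,-0.437,0],[0,0,0]],
  [[-0.082,-0.437,0],[0,0,0]],
  [[-0.082,-0.437,0],[0,0,0]],
  [[-0.082,-0.437,0],[0,0,0]],
  [[-0.082,-0.437,0],[0,0,0]],
  [[-0.082,-0.437,0],[0,0,0]],
  [[-0.082,-0.437,0],[0,0,0]],
  [[-0.082,-0.437,0],[0,0,0]],
])

```text
time_s: 2.5
tcp_pos: [0.5022, 0.3437, 0.2389]
orientation: [179.9, 0.0, -8.3]
wrist_force: [-0.1, -0.4, -0.5]
grip_width: 1.002
finger_force: 0.0
```

Run:
```python
from h import *
import cv2,pickle
C=cam("wrist");im=imaging.get_image("wrist");cv2.imwrite("pics/w1.png",im[...,::-1]);pickle.dump(C,open("w1.p","wb"))
print(robot.observe()["tcp_pos"],robot.observe()["orientation"])
```

```text
[0.50240088 0.34352807 0.23907953] [ 1.79939461e+02  3.53956158e-02 -8.35389268e+00]
```

View pics/w1.png

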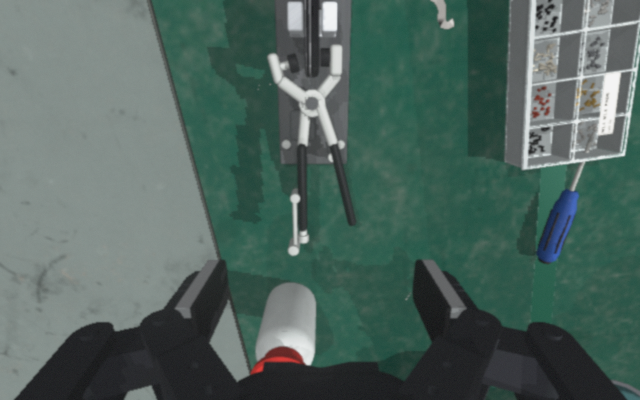

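Call:
hand_motion([
  [[0.002,-0.007,0.09],[0,0,0]],
  [[0.002,-0.007,0.09],[0,0,0]],
  [[0.002,-0.007,0.09],[0,0,0]],
])

```text
time_s: 2.85
tcp_pos: [0.5019, 0.3484, 0.1443]
orientation: [179.6, 0.5, -8.4]
wrist_force: [-2.1, -0.8, -0.4]
grip_width: 0.999
finger_force: 0.0
```

Run:
```python
from h import *
import cv2,pickle
C=cam("wrist");im=imaging.get_image("wrist");cv2.imwrite("pics/w2.png",im[...,::-1]);pickle.dump(C,open("w2.p","wb"))
print(robot.observe()["tcp_pos"])
T,S=cam("top"),cam("scene");print(tri((T,(171,297)),(S,(301,334))))
```

```text
[0.50369282 0.34944359 0.1473025 ]
(array([0.32021109, 0.40961792, 0.11897515]), np.float64(0.00048716876095831167))
```

View pics/w2.png

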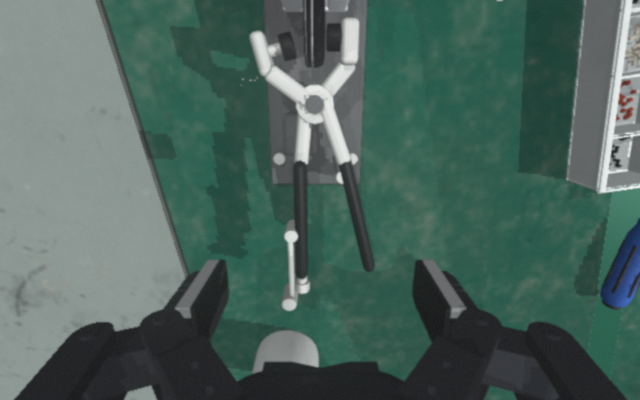

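Run:
```python
from h import *
import pickle
A,B=[pickle.load(open(f,"rb")) for f in("w1.p","w2.p")]
T,S=cam("top"),cam("scene")
tp=lambda u,v:(170+u/4-.4,125+v/4-.4); sp=lambda u,v:(190+(u-360)/4-.4,220+v/4-.4)
for n,a,b,c,d in(("pivot",(312,103),(315,103),(157,278),(576,180)),("tip",(294,250),(289.5,303),(85,507),(704,343)),("hinge",(295,198),(291,236),(105,412),(643,292)),("movend",(352,222),(370,268),(193,472),(752,272))):
    X,e=tri((A,a),(B,b));print(n,X.round(4),e.round(4), tri((A,a),(B,b),(T,tp(*c)),(S,sp(*d))))
# fixed handle centreline at z .065
for C,ps in((A,[(303.5,150),(303,230)]),(B,[(301,170),(302,270)])):
    q=[plane(C,p,.065) for p in ps];d=q[0]-q[1];print(q,np.degrees(np.arctan2(d[1],d[0])))
for C,p in((A,((281,163),(346,163))),(B,((273,183),(359,183)))):
    q=[plane(C,x,.012) for x in p];print("plate",q,np.degrees(np.arctan2(*(q[0]-q[1])[:2])))
```

```text
pivot [0.5753 0.3405 0.0422] 0.0003 (array([0.57532149, 0.34009887, 0.0629578 ]), np.float64(0.0011390184913836418))
tip [0.4295 0.3825 0.063 ] 0.0003 (array([0.43126865, 0.37984481, 0.06973858]), np.float64(0.003843582146577873))
hinge [0.4878 0.371  0.0659] 0.0001 (array([0.48711974, 0.37127652, 0.06353397]), np.float64(0.0006772747359720437))
movend [0.4549 0.3174 0.069 ] 0.0 (array([0.44904316, 0.31654768, 0.05653626]), np.float64(0.0015331037054299459))
[array([0.53399309, 0.35475604, 0.065     ]), array([0.45177378, 0.3687113 , 0.065     ])] -9.633126868405597
[array([0.53463404, 0.35596766, 0.065     ]), array([0.45848359, 0.36796173, 0.065     ])] -8.950832252108778
plate [array([0.51485025, 0.38636977, 0.012     ]), array([0.50405205, 0.3130844 , 0.012     ])] 8.381911453295087
plate [array([0.51498586, 0.38619563, 0.012     ]), array([0.50402597, 0.31326937, 0.012     ])] 8.546860747253689
```

The clean wrist views agree with the triangulation. The pivot is at (0.5755, 0.340), yaw is -8.4°, and the handle tops are at about 65 mm. I'll go down over the handles now.

Call:
hand_motion([
  [[0.002,-0.001,0.05],[0,0,0]],
  [[0.002,-0.001,0.08],[0,0,0]],
  [[0.002,-0.001,0.1],[0,0,0]],
  [[0.002,-0.001,0.1],[0,0,0]],
  [[0.002,-0.001,0.1],[0,0,0]],
])

```text
time_s: 3.4
tcp_pos: [0.5091, 0.3529, 0.0515]
orientation: [-179.9, -0.1, -8.3]
wrist_force: [0.1, -0.1, 0.5]
grip_width: 1.001
finger_force: 0.0
```

Call:
hand_motion([
  [[-0.003,0.003,0.004],[0,0,0]],
  [[-0.003,0.003,0.004],[0,0,0]],
  [[-0.003,0.003,0.004],[0,0,0]],
])

```text
time_s: 3.7
tcp_pos: [0.5045, 0.3503, 0.0465]
orientation: [-179.9, -0.1, -8.3]
wrist_force: [-0.3, 0.3, 0.5]
grip_width: 1.002
finger_force: 0.0
```

Call:
hand_motion([
  [[0,0,0],[0,0,0]],
  [[0,0,0],[0,0,0]],
  [[0,0,0],[0,0,0]],
  [[0,0,0],[0,0,0]],
  [[0,0,0],[0,0,0]],
  [[0,0,0],[0,0,0]],
  [[0,0,0],[0,0,0]],
  [[0,0,0],[0,0,0]],
  [[0,0,0],[0,0,0]],
  [[0,0,0],[0,0,0]],
], aperture=0.3)

```text
time_s: 4.7
tcp_pos: [0.5043, 0.352, 0.046]
orientation: [-179.8, -0.0, -8.3]
wrist_force: [-2.7, 4.7, 2.9]
grip_width: 0.332
finger_force: 64.3
```

Call:
hand_motion([
  [[0,0,0],[0,0,0]],
  [[0,0,0],[0,0,0]],
  [[0,0,0],[0,0,0]],
  [[0,0,0],[0,0,0]],
  [[0,0,0],[0,0,0]],
  [[0,0,0],[0,0,0]],
  [[0,0,0],[0,0,0]],
  [[0,0,0],[0,0,0]],
], aperture=1.0)

```text
time_s: 5.5
tcp_pos: [0.5041, 0.3501, 0.0453]
orientation: [-180.0, 0.0, -8.3]
wrist_force: [0.0, 0.9, -0.3]
grip_width: 0.999
finger_force: 0.0
```

Call:
hand_motion([
  [[0,0.002,-0.05],[0,0,0]],
  [[0,0.002,-0.1],[0,0,0]],
  [[0,0.002,-0.1],[0,0,0]],
  [[0,0.002,-0.1],[0,0,0]],
  [[0,0.002,-0.1],[0,0,0]],
])

```text
time_s: 6.0
tcp_pos: [0.5029, 0.3477, 0.1445]
orientation: [179.9, 0.1, -8.3]
wrist_force: [-0.7, -0.3, 0.3]
grip_width: 1.004
finger_force: 0.0
```

Run:
```python
from h import *
import cv2,pickle
C=cam("wrist");im=imaging.get_image("wrist");cv2.imwrite("pics/w3.png",im[...,::-1]);pickle.dump(C,open("w3.p","wb"))
```

```text
(no output)
```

View pics/w3.png

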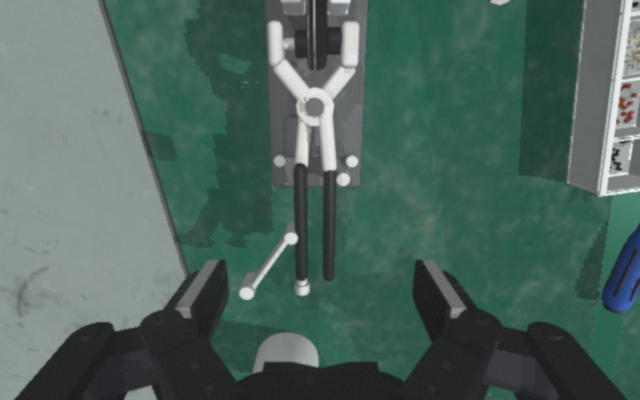

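Locked: handles parallel, jaw pads on the device, and the lever is out with its tip at (247, 293).

Run:
```python
from h import *
import pickle
C=pickle.load(open("w3.p","rb"));t=plane(C,(247,293),.067);print(t)
o=robot.observe();print(o["tcp_pos"],o["time_s"])
R=Ro.from_euler("xyz",o["orientation"],degrees=True).as_matrix()
print((R.T@(t-o["tcp_pos"])).round(4))
```

```text
[0.44774642 0.41210727 0.067     ]
[0.50263563 0.34755787 0.14391975] 6.05
[-0.0634 -0.0561  0.077 ]
```

Call:
hand_motion([
  [[0,0,0],[0,0,0]],
  [[0,0,0],[0,0,0]],
  [[0,0,0],[0,0,0]],
  [[0,0,0],[0,0,0]],
  [[0,0,0],[0,0,0]],
  [[0,0,0],[0,0,0]],
  [[0,0,0],[0,0,0]],
  [[0,0,0],[0,0,0]],
  [[0,0,0],[0,0,0]],
  [[0,0,0],[0,0,0]],
  [[0,0,0],[0,0,0]],
  [[0,0,0],[0,0,0]],
], aperture=0)

```text
time_s: 7.25
tcp_pos: [0.5038, 0.3481, 0.1453]
orientation: [-180.0, 0.0, -8.3]
wrist_force: [0.1, -0.2, -0.5]
grip_width: -0.001
finger_force: 0.0
```

Call:
hand_motion([
  [[-0.033,-0.044,0],[0,0,0]],
  [[-0.066,-0.088,0],[0,0,0]],
  [[-0.066,-0.088,0],[0,0,0]],
  [[-0.066,-0.088,0],[0,0,0]],
  [[-0.066,-0.088,0],[0,0,0]],
  [[-0.066,-0.088,0],[0,0,0]],
  [[-0.066,-0.088,0.04],[0,0,0]],
  [[-0.066,-0.088,0.08],[0,0,0]],
  [[-0.066,-0.088,0.093],[0,0,0]],
  [[-0.066,-0.088,0.093],[0,0,0]],
  [[-0.066,-0.088,0.093],[0,0,0]],
  [[-0.066,-0.088,0.093],[0,0,0]],
])

```text
time_s: 8.45
tcp_pos: [0.4527, 0.4456, 0.0544]
orientation: [-179.9, -0.1, -8.3]
wrist_force: [0.2, -0.3, 0.7]
grip_width: -0.005
finger_force: 0.0
```

Run:
```python
from h import *
import cv2
im=imaging.get_image("wrist");cv2.imwrite("pics/w4.png",im[...,::-1])
```

```text
(no output)
```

View pics/w4.png

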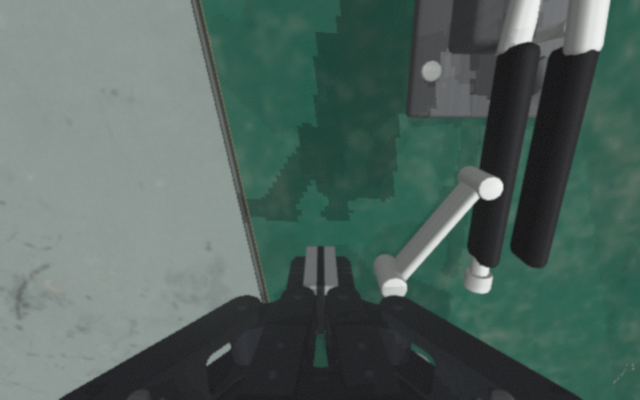

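Call:
hand_motion([
  [[-0.003,0.008,0.001],[0,0,0]],
  [[-0.003,0.012,0.001],[0,0,0]],
  [[-0.003,0.015,0.001],[0,0,0]],
  [[-0.004,0.018,0.001],[0,0,0]],
  [[-0.004,0.021,0.001],[0,0,0]],
  [[-0.004,0.024,0.001],[0,0,0]],
  [[-0.004,0.024,0.001],[0,0,0]],
])

```text
time_s: 9.2
tcp_pos: [0.443, 0.422, 0.0518]
orientation: [-179.9, 0.0, -8.3]
wrist_force: [-2.3, 2.3, 0.4]
grip_width: 0.0
finger_force: 1.2
```

Call:
hand_motion([
  [[-0.002,0.003,0],[0,0,0]],
  [[-0.003,0.006,0],[0,0,0]],
  [[-0.004,0.008,0],[0,0,0]],
  [[-0.004,0.01,0],[0,0,0]],
  [[-0.004,0.01,0],[0,0,0]],
])

```text
time_s: 9.7
tcp_pos: [0.4383, 0.4116, 0.0513]
orientation: [180.0, 0.0, -8.3]
wrist_force: [0.0, 0.8, 0.1]
grip_width: -0.001
finger_force: 0.0
```

Call:
hand_motion([
  [[0,-0.03,0],[0,0,0]],
  [[0,-0.03,0],[0,0,0]],
  [[0,-0.03,-0.05],[0,0,0]],
  [[0,-0.03,-0.1],[0,0,0]],
  [[0,0,-0.12],[0,0,0]],
  [[0.05,0.03,-0.12],[0,0,0]],
  [[0.06,0.04,-0.12],[0,0,0]],
  [[0.06,0.04,-0.12],[0,0,0]],
  [[0.06,0.04,-0.12],[0,0,0]],
  [[0.06,0.04,-0.12],[0,0,0]],
  [[0.06,0.04,-0.12],[0,0,0]],
])

```text
time_s: 10.8
tcp_pos: [0.491, 0.3646, 0.171]
orientation: [180.0, 0.0, -8.2]
wrist_force: [-0.6, -0.2, -0.1]
grip_width: 0.003
finger_force: 0.0
```

Run:
```python
from h import *
import cv2,pickle
im=imaging.get_image("wrist")[...,::-1];cv2.imwrite("pics/w5.png",im)
s=imaging.get_image("scene")[...,::-1];a=cv2.imread("pics/scene0.png")
f=lambda x:cv2.resize(x[220:325,190:300],None,fx=3,fy=3)
cv2.imwrite("pics/w6.png",np.hstack([f(a),f(s)]))
```

```text
(no output)
```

View pics/w5.png

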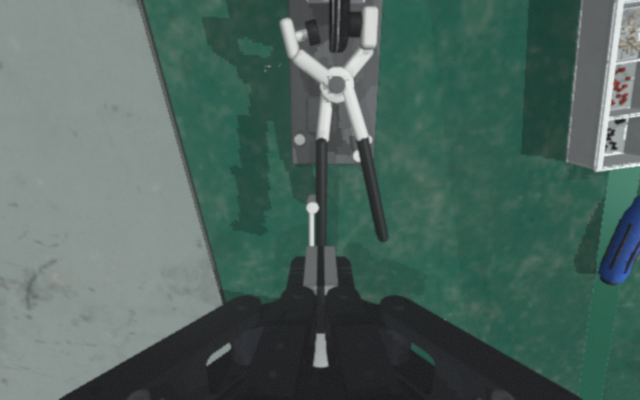

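View pics/w6.png

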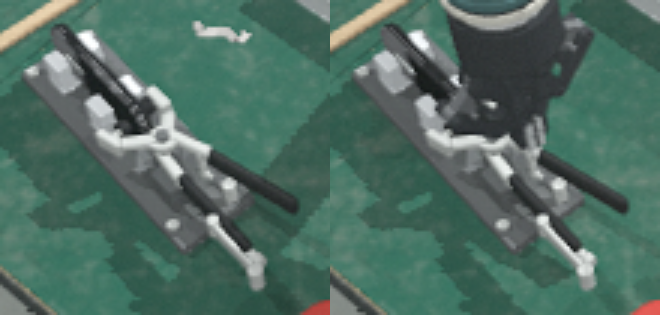

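The pliers have sprung fully open, with the lever flat. The device stands upright where it was, and the hand is well clear at z = 0.17.

```bash
python3 -c "
from cell import robot, imaging, ticket
print(ticket.finish_job())"
```

```text
the job is handed in; nothing more can be done
None
```

I locked the pliers on the device, left them clamped with the hand off for over 2 s, then released them with the lever. They sprung open with the device still standing in its cradle and the empty pliers untouched; I handed the job in at about 11 s, and no verdict was shown.

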